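# Swing the drying hook over the bowl and hang up the rinse basket

## Task

The wet rinse basket has to drip off into the rubber mixing bowl. First turn the swivel hook on the stand so that its seat is right over the middle of the bowl (not over the measuring cup), then hang the basket on the hook by its bail so that it hangs freely and upright above the bowl, and let go. Leave the bowl and the cup standing where they are.

Things in the scene. Friction and masses are not known exactly. Their poses are not given: they have to be found in the camera images.
- stand: Drying stand fixed to the worktop: round grey foot 64 mm across, 13 mm high, with one upright post 16 mm thick. Origin at the centre of the foot's underside, on the vertical swivel axis. A dark hub 34 mm across on top of the post (227 to 263 mm above the worktop) carries the single swivel hook and the turning bar.
- swivel_hook (a joint): Angle of the swivel hook about the post's vertical axis (rad, counter-clockwise from above positive, range -2 to 2). At 0 the hook points along the stand's -x axis, towards the robot. It turns with about 0.1 N m (about 1 N of sideways push at the hook's end) and stays where it is left.
- hook_seat (a point): Top of the hook's seat, 95 mm out from the swivel axis, 250 mm above the worktop. The hook is a steel rod 8 mm thick: level from the hub (rod centre 256 mm high) to 62 mm from the axis, sloping down to the level seat (rod centre 246 mm high, 83 to 111 mm from the axis), then up to its ball-ended tip (119 mm from the axis, top 271.5 mm high).
- basket: Small perforated steel rinse basket, loose, 0.1 to 0.21 kg. Origin at the centre of its underside, z up. Cup 57 mm across, 45 mm high; a stiff 6 mm wire bail in its y-z plane: uprights at y = -33 and +33 mm up to z = 108 mm, roof-shaped top with its peak on the axis. The window under the bail, 60 mm wide and 77 mm high, opens along x: the hook passes through it along x, either way round.
- bail_peak (a point): Underside of the bail's peak, on the basket's axis, 122 mm above its underside: this point rests on the hook's seat when the basket is hung.
- basket_grip (a point): Centre of the grey grip block on a thin neck above the bail's peak, 160 mm above the basket's underside. The block is 16 mm by 16 mm, sides along the basket's x and y, and 36 mm high. Mind the room-high wall pier to the left: it fills all beyond x = 0.447 m and y = 0.339 m.
- bowl: Round blue rubber mixing bowl, open at the top, 100 mm across at the rim and 60 mm high, loose on the worktop. Origin at the centre of its underside. It stands to one side of the stand, about as far from the swivel axis as the hook's seat.
- cup: White plastic measuring cup, 68 mm across and 70 mm high, loose on the worktop on the other side of the stand. Origin at the centre of its underside. A bystander. Mind the trimmer further right: its table (up to 177 mm high) fills x = 0.42 to 0.52 m at y below -0.08 m, its tall housing lies behind.
- turn_bar (a point): Centre of the black turning bar on top of the hub, on the swivel axis, 286 mm above the worktop. The bar is fixed to the hook and lies in line with it: 40 mm long, 12 mm thick across, 28 mm high (272 to 300 mm above the worktop). Pinch it from above across its thickness and turn it to swing the hook.

How it is judged:
On the way, in this order (a step that is already met when the one before it is completed fails the run):
1. the hook's seat has been turned over the bowl, within 25 mm of its middle (horizontal distance between hook_seat and bowl below 0.025 m), for 0.2 s.
2. the basket's bail rests on the hook's seat (distance between bail_peak and hook_seat below 0.02 m and contact force between basket and swivel_hook above 0.3 N), for 0.2 s.
At the end, for the whole second after the job is handed in: The hook's seat is within 30 mm of the bowl's middle seen from above; the basket hangs on it, its bail's peak within 20 mm of the seat, upright within about 11 degrees, its middle within 35 mm of the bowl's middle, hanging almost still (below 80 mm/s) and let go; the bowl stands upright (all of step 2 and horizontal distance between hook_seat and bowl below 0.03 m and horizontal distance between basket and bowl below 0.035 m and angle between basket's own z axis and vertical below 0.2 rad and linear speed of basket below 0.08 m/s and angle between bowl's own z axis and vertical below 0.1 rad); the robot touches nothing.
It fails at once if the bowl is shifted by more than 20 mm (distance of bowl from where it was at the start of the episode above 0.02 m).
It fails at once if the measuring cup is shifted by more than 20 mm (distance of cup from where it was at the start of the episode above 0.02 m).
It also fails if it takes over 58 s, if anything falls off the work surface, if the arm or the gripper's body presses on something with over 40 N, if the wrist force passes 120 N, or if a joint passes its speed limit or range.

## Robot

A 6-joint arm with a two-finger parallel gripper is mounted at the origin on a cart in front of the work surface, level with it; the furniture and walls round the work are solid. World frame = base frame: x ahead of the robot, y to its left, z up, the work surface at z = 0. Lengths are in m, angles in rad, forces in N, time in s.
With the tool pointing down it reaches from about 0.225 to 0.875 m from the base axis. Payload 3.4 kg.
Tool frame: the origin (TCP) lies at the very end of the fingers, on their centre line; the grasp point (between the pads) lies 19 mm behind it; z points along the fingers, y is the line along which they close (so a half turn about z gives the same grasp; the last joint's range is limited). The gripper opens to 85 mm and grips with 20 to 120 N. Pads are 22 mm wide; open, the fingers measure 114 mm over their backs; the gripper's body (76 mm by 85 mm) begins 54 mm behind the grasp point. The pads swing forward as they close: fully open they stand 13 mm farther back than shut.
Start: joints at [1.185, 0.276, 1.505, -0, 1.361, -0.121], TCP at [0.151, 0.555, 0.231] pointing down, gripper open.
Joint ranges: [-2.89, 2.89], [-0.75, 2.08], [0.22, 2.7], [-1.18, 4.32], [0.11, 2.71], [-2.7, 2.7]. Speed limits (rad/s): [2.57, 2.57, 3.14, 3.14, 3.14, 3.14].

## Interface

Orientations are given as a rotation vector (axis times angle).
In Python, from plant import get_state, read_camera, get_calibration, finish_job gives the robot as it stands. The module is installed in compiled form; this text tells all that it offers.
- The arm moves only by the shell command python3 -m pendant 'ROWS' [FORCE]. ROWS is JSON, a list that holds one entry, the list of rows, each a list of 7 numbers: the shift along the tool's x, y, z in units of 0.04 m (1.0 is 0.04 m), then the turn, a rotation vector about the tool's x, y, z in units of 4 degrees (1.0 is 4 degrees), then the finger opening in mm, from 0 to 85.4. In form: [[[tx, ty, tz, rx, ry, rz, hand], ...]]. A call has 1 to 12 rows; each row shifts and turns the commanded pose from where the row before left it, along the tool's axes as they then stand; what a row does not reach is not made up. A row lasts 1/12 s, in which the tool goes at most 41.7 mm and 7.16 degrees, less where a joint would pass 70% of its speed; a pose out of reach is approached as far as the arm can. A call with a number of a shift or a turn outside -1 to 1 is refused whole. A call with a gripper value outside its range is refused whole. The fingers move at their own pace and stop on an object; FORCE is the grip in N (left out, the last holds). Time passes only in rows, so rows that do not move let the fingers close. It gives the time, the measured TCP pose, the force, the opening and the grip force at its end, in the units of the state.
- get_state(): the state, without advancing time (a new reading comes with each control period).
- read_camera(name): name is "scene" or "top" or "wrist"; returns the picture (400x640x3 uint8, blue, green, red); there is no depth.
- get_calibration(name): a dict with "fx", "fy", "cx", "cy" (pixels), "world_from_camera" (4x4, takes a point from camera to world coordinates). Camera axes: x right, y up, looking along -z (the intrinsics and any distortion apply to the point x, -y, -z); pixel columns grow to the right and rows downward; lengths in m; the calibration is good to about 2 mm. A picture is of the moment at which its call begins: read the wrist's pose just before it. get_calibration takes no time and is no camera call; for the wrist camera it gives the pose at the moment of the call.
- finish_job(): hands the job in; it is judged then, once.
The state is a dict: "time": time; "joints": joint angles; "dq": joint speeds; "tau": joint torques, N m; "tool_pos": TCP position; "ee_rot": TCP orientation; "contact_force": force on the tool from outside, world axes, zero at the start; "moment": the same for the moment, N m; "opening": finger opening in m; "grip_force": force on a finger pad.
Only numpy, scipy, OpenCV 4.12 (cv2) and the standard library are available. Lean on these libraries where they do the work, as an engineer would, in place of code of your own. Each camera call takes 0.05 s, during which the arm holds its last target. There are 200 camera calls.

## Working session

There is one attempt and no reset: what is moved stays moved. The work goes in short steps, Python scripts to look and compute and a shell command to move; the robot and the scene stay as the last step left them, time stands still between calls to the robot, and variables do not carry over. Pictures are saved under pics/ and viewed, at most 10 in all, crops included, and the job is handed in when it is done.

```bash
mkdir -p pics
cat > h.py <<'E'
import numpy as np, cv2
from scipy.spatial.transform import Rotation as R
from plant import get_state, read_camera, get_calibration
def snap(cam,fn,crop=None,scale=1):
    c=get_calibration(cam); im=read_camera(cam)
    cv2.imwrite('pics/raw_'+fn,im)
    if crop: x0,y0,x1,y1=crop; im=im[y0:y1,x0:x1]
    cv2.imwrite('pics/'+fn,cv2.resize(im,None,fx=scale,fy=scale,interpolation=cv2.INTER_CUBIC)); return c
def ray(c,u,v):
    T=np.array(c['world_from_camera']); d=np.array([(u-c['cx'])/c['fx'],-(v-c['cy'])/c['fy'],-1.])
    return T[:3,3],T[:3,:3]@d
def atz(c,u,v,z):
    o,d=ray(c,u,v); return o+d*(z-o[2])/d[2]
def proj(c,p):
    T=np.array(c['world_from_camera']); q=T[:3,:3].T@(np.array(p)-T[:3,3])
    return c['cx']+c['fx']*q[0]/-q[2], c['cy']-c['fy']*q[1]/-q[2]
E
python3 - <<'E'
from h import *
for n in('top','scene'):
    c=snap(n,n+'0.png',None,1.25); print({k:(np.round(v,3).tolist()) for k,v in c.items()})
s=get_state(); print(s['time'],s['tool_pos'],s['ee_rot'],s['opening'],s['contact_force'])
print(R.from_rotvec(s['ee_rot']).as_matrix().round(3))
E
```

```text
{'fx': 367.144, 'fy': 367.144, 'cx': 317.373, 'cy': 201.717, 'world_from_camera': [[-0.032, 0.97, -0.241, 0.23], [-0.999, -0.032, 0.003, 0.109], [-0.005, 0.241, 0.97, 1.024], [0.0, 0.0, 0.0, 1.0]]}
{'fx': 500.615, 'fy': 500.615, 'cx': 313.21, 'cy': 201.558, 'world_from_camera': [[0.494, 0.622, -0.607, -0.168], [-0.869, 0.357, -0.342, -0.221], [0.004, 0.697, 0.717, 0.914], [0.0, 0.0, 0.0, 1.0]]}
0.1 [0.1503144  0.55452693 0.23052875] [-4.14640596e-01 -3.11371157e+00  2.49182233e-03] 0.0855207912145012 [ 0.45936092 -0.07416631  0.08940875]
[[-0.965  0.262 -0.001]
 [ 0.262  0.965 -0.002]
 [ 0.    -0.002 -1.   ]]
```

View pics/top0.png

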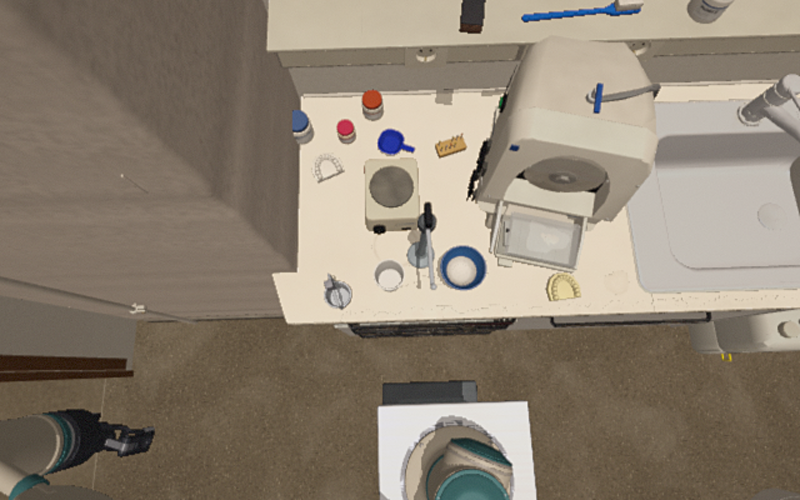

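View pics/scene0.png

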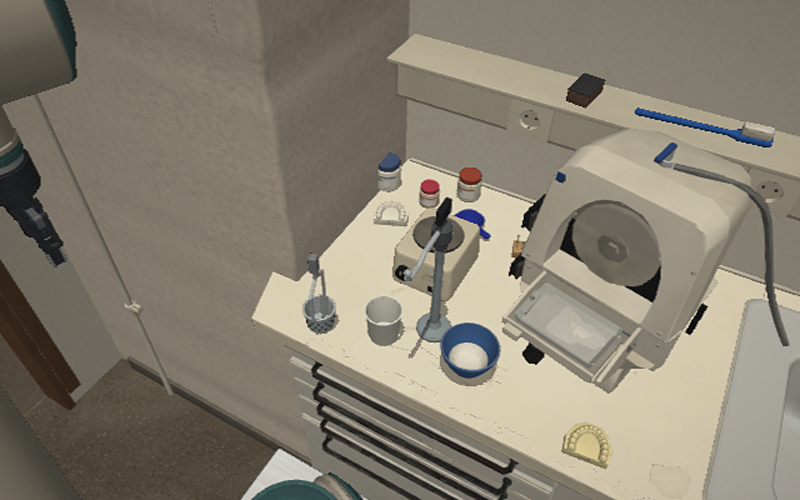

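The basket is at about top px (338,293), the bowl at (462,267), the cup at (389,276) and the bar at (428,215), all in the 1.25x view. I'll enlarge these areas to read them more closely.

Run:
```python
import cv2
a=cv2.imread('pics/raw_top0.png')[155:255,250:400]; cv2.imwrite('pics/t1.png',cv2.resize(a,None,fx=5,fy=5,interpolation=cv2.INTER_CUBIC))
a=cv2.imread('pics/raw_scene0.png')[150:310,235:405]; cv2.imwrite('pics/s1.png',cv2.resize(a,None,fx=3.75,fy=3.75,interpolation=cv2.INTER_CUBIC))
```

```text
(no output)
```

View pics/t1.png

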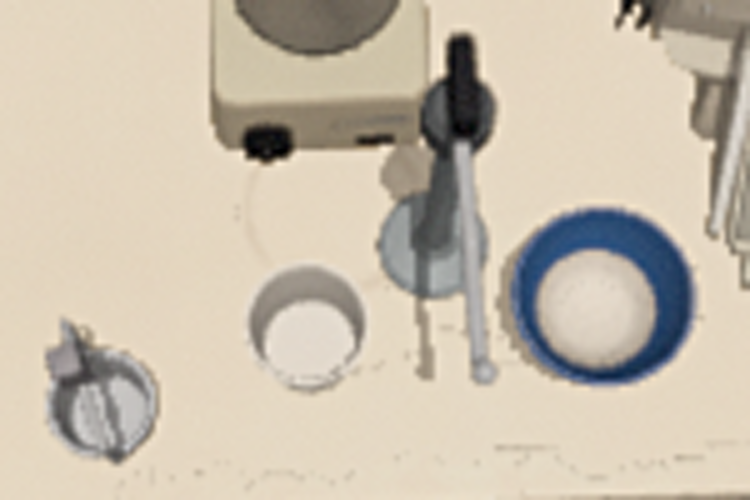

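View pics/s1.png

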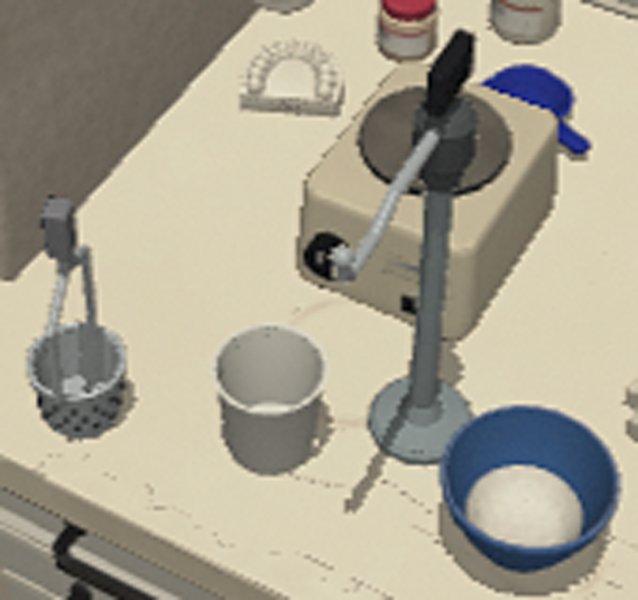

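Run:
```python
from h import *
ct=get_calibration('top'); cs=get_calibration('scene')
T=lambda x,y,z: atz(ct,250+(x+.5)/5-.5,155+(y+.5)/5-.5,z).round(4)
S=lambda x,y,z: atz(cs,235+(x+.5)/3.75-.5,150+(y+.5)/3.75-.5,z).round(4)
print('foot',T(433,244,.011),S(420,420,.013))
print('hub',T(458,112,.263)); print('bar',T(461,87,.29),S(452,72,.286))
print('barends',T(461,38,.3),T(462,135,.3),'ball',T(484,371,.267),S(347,264,.267))
print('bowl',T(601.5,296,.06),S(530,487,.06)); print('cup',T(307,323,.07),S(270,370,.07))
print('bask',T(102,402,.045),S(76,365,.045)); print('grip',T(64,362,.16),S(59,230,.16))
```

```text
foot [0.4753 0.0527 0.011 ] [0.468  0.0499 0.013 ]
hub [0.4729 0.0533 0.263 ]
bar [0.4752 0.0535 0.29  ] [0.4762 0.0522 0.286 ]
barends [0.4934 0.0532 0.3   ] [0.4511 0.0548 0.3   ] ball [0.3582 0.0481 0.267 ] [0.3524 0.0439 0.267 ]
bowl [ 0.4318 -0.0336  0.06  ] [ 0.4238 -0.0378  0.06  ]
cup [0.4202 0.1245 0.07  ] [0.4169 0.1238 0.07  ]
bask [0.3855 0.2362 0.045 ] [0.3804 0.2357 0.045 ]
grip [0.3871 0.2394 0.16  ] [0.3819 0.237  0.16  ]
```

```bash
python3 -m pendant '[[[-0.74,-0.665,-0.28,0,0,0,85],[-0.74,-0.665,-0.28,0,0,0,85],[-0.74,-0.665,-0.28,0,0,0,85],[-0.74,-0.665,-0.28,0,0,0,85],[-0.74,-0.665,-0.28,0,0,0,85],[-0.74,-0.665,-0.28,0,0,0,85],[-0.74,-0.665,-0.28,0,0,0,85],[-0.74,-0.665,-0.28,0,0,0,85],[-0.74,-0.665,-0.28,0,0,0,85],[-0.74,-0.665,-0.28,0,0,0,85],[-0.74,-0.665,-0.28,0,0,0,85],[-0.74,-0.665,-0.28,0,0,0,85]]]' 40
python3 -m pendant '[[[-0.74,-0.665,-0.28,0,0,0,85],[-0.74,-0.665,-0.28,0,0,0,85],[-0.74,-0.665,-0.28,0,0,0,85],[0,0,0,0,0,1,85],[0,0,0,0,0,1,85],[0,0,0,0,0,1,85],[0,0,0,0,0,1,85],[0,0,0,0,0,1,85],[0,0,0,0,0,1,85],[0,0,0,0,0,1,85],[0,0,0,0,0,1,85],[0,0,0,0,0,1,85]]]'
python3 -m pendant '[[[0,0,0,0,0,1,85],[0,0,0,0,0,1,85],[0,0,0,0,0,1,85],[0,0,0,0,0,1,85],[0,0,0,0,0,1,85],[0,0,0,0,0,1,85],[0,0,0,0,0,1,85],[0,0,0,0,0,1,85],[0,0,0,0,0,1,85],[0,0,0,0,0,1,85],[0,0,0,0,0,1,85],[0,0,0,0,0,1,85]]]'
python3 -m pendant '[[[0,0,0,0,0,1,85],[0,0,0,0,0,1,85],[0,0,0,0,0,1,85],[0,0,0,0,0,1,85],[0,0,0,0,0,1,85],[0,0,0,0,0,1,85],[0,0,0,0,0,1,85],[0,0,0,0,0,1,85],[0,0,0,0,0,1,85],[0,0,0,0,0,1,85],[0,0,0,0,0,1,85],[0,0,0,0,0,1,85]]]'
python3 - <<'E'
from h import *
s=get_state(); print(s['time'],s['tool_pos'],s['joints']); print(R.from_rotvec(s['ee_rot']).as_matrix().round(3))
E
```

```text
time: 1.1
tool_pos: [0.41, 0.1521, 0.3661]
ee_rot: [-0.415, -3.114, -0.0]
contact_force: [1.2, 0.5, 1.3]
opening: 0.0848
grip_force: 0.0
time: 2.1
tool_pos: [0.4744, 0.0537, 0.3988]
ee_rot: [-1.361, -2.83, 0.001]
contact_force: [0.4, -0.8, 0.5]
opening: 0.0851
grip_force: 0.0
time: 3.1
tool_pos: [0.4744, 0.0537, 0.3988]
ee_rot: [-2.395, -2.032, 0.001]
contact_force: [-0.2, -0.2, 0.2]
opening: 0.0851
grip_force: 0.0
time: 4.1
tool_pos: [0.4743, 0.0537, 0.3988]
ee_rot: [-3.015, -0.882, 0.002]
contact_force: [0.8, -0.3, 0.2]
opening: 0.0847
grip_force: 0.0
4.1 [0.47434002 0.05369766 0.39882267] [-3.32496474e-02  7.51369246e-02  1.35649018e+00  1.01721412e-04
  1.71101852e+00  9.68027466e-01]
[[ 0.842  0.539 -0.001]
 [ 0.539 -0.842  0.   ]
 [-0.001 -0.001 -1.   ]]
```

```bash
python3 -m pendant '[[[0,0,0,0,0,1,85],[0,0,0,0,0,1,85],[0,0,0,0,0,1,85],[0,0,0,0,0,1,85],[0,0,0,0,0,1,85],[0,0,0,0,0,1,85],[0,0,0,0,0,1,85],[0,0,0,0,0,0.5,85],[0,0,0,0,0,0,85]]]'
python3 - <<'E'
from h import *
c=snap('wrist','w1.png',None,1.25); print(np.round(c['world_from_camera'],3)); 
for p in [(.474,.053,.3),(.454,.052,.3),(.494,.054,.3),(.43,-.035,.06),(.42,.124,.07)]: print(p,np.array(proj(c,p))*1.25)
E
```

```text
time: 4.85
tool_pos: [0.4744, 0.0537, 0.3989]
ee_rot: [-3.141, -0.077, 0.001]
contact_force: [0.2, 0.2, -0.1]
opening: 0.0849
grip_force: 0.0
[[ 0.048  0.946  0.32   0.557]
 [-0.999  0.046  0.016  0.057]
 [ 0.    -0.32   0.947  0.542]
 [ 0.     0.     0.     1.   ]]
(0.474, 0.053, 0.3) [403.70842785 250.2823483 ]
(0.454, 0.052, 0.3) [403.74804018 276.69248845]
(0.494, 0.054, 0.3) [403.66677682 222.51297144]
(0.43, -0.035, 0.06) [466.51518557 226.17863762]
(0.42, 0.124, 0.07) [348.68479617 229.81661159]
```

View pics/w1.png

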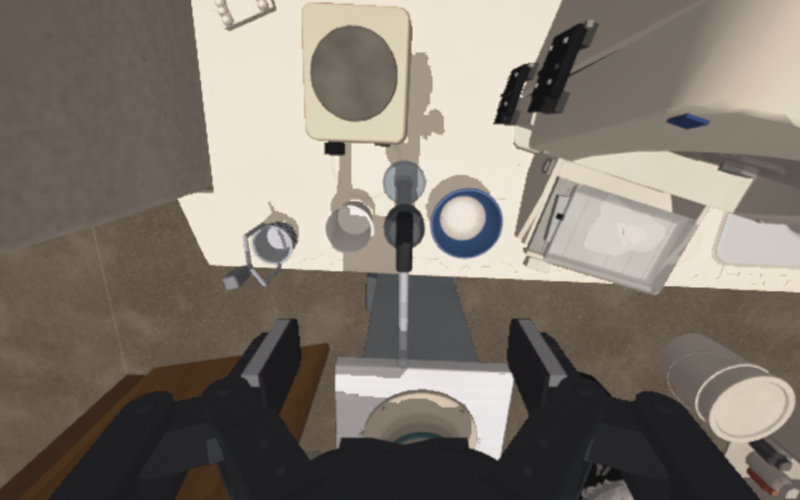

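Run:
```python
from h import *
import cv2
c=get_calibration('wrist')
W=lambda x,y,z: atz(c,(x+.5)/1.25-.5,(y+.5)/1.25-.5,z).round(4)
print('foot c',W(404.5,182,.013),'hub',W(404.5,228,.263),'bar near',W(404.5,268,.3),'far',W(404.5,206,.272),W(404.5,206,.3),'bowl',W(466.5,222.5,.06),'cup',W(349,226,.07))
a=cv2.imread('pics/raw_wrist0.png') if 0 else cv2.imread('pics/raw_w1.png')
b=a[120:300,285:365]; d=a[170:240,170:260]
b=cv2.resize(b,None,fx=3.3,fy=3.3,interpolation=cv2.INTER_CUBIC); d=cv2.resize(d,None,fx=5,fy=5,interpolation=cv2.INTER_CUBIC)
o=np.zeros((594,264+10+450,3),np.uint8); o[:b.shape[0],:b.shape[1]]=b; o[:d.shape[0],274:274+d.shape[1]]=d; cv2.imwrite('pics/w1c.png',o)
```

```text
foot c [0.479  0.0521 0.013 ] hub [0.48   0.0527 0.263 ] bar near [0.4608 0.0519 0.3   ] far [0.4996 0.0538 0.272 ] [0.5056 0.0541 0.3   ] bowl [ 0.4355 -0.0343  0.06  ] cup [0.4254 0.1237 0.07  ]
```

View pics/w1c.png

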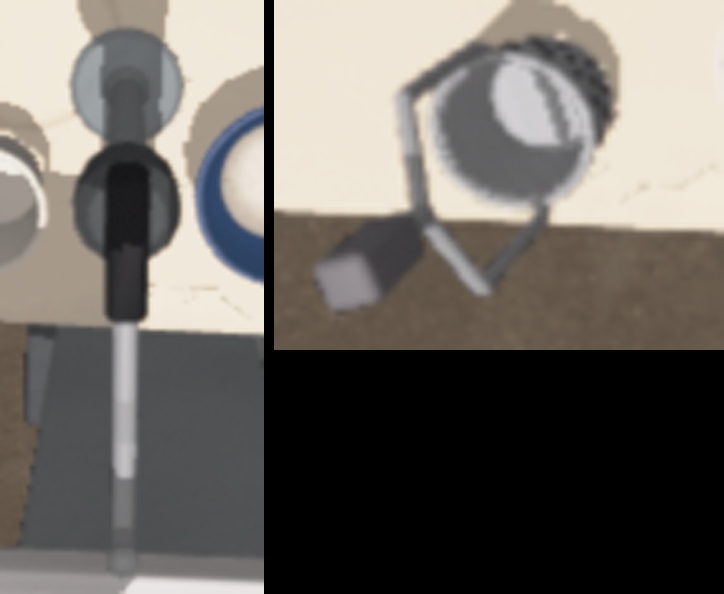

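The wrist view shows the bar from (404,208) to (404,268) under the tool. The hook lies straight along the image column, so the gripper yaw fits. The bowl centre is at (466,222). The basket's bail runs roughly from (404,95) to (487,290) in the right-hand crop. Next I'll descend and pinch the bar.

```bash
python3 -m pendant '[[[0.04,0,0.8,0,0,0,60],[0,0,0.8,0,0,0,50],[0,0,0.8,0,0,0,40],[0,0,0.75,0,0,0,30],[0,0,0,0,0,0,8],[0,0,0,0,0,0,8],[0,0,0,0,0,0,8],[0,0,0,0,0,0,8],[0,0,0,0,0,0,8],[0,0,0,0,0,0,8]]]' 40
```

```text
time: 5.73
tool_pos: [0.4753, 0.0535, 0.2726]
ee_rot: [3.14, 0.078, -0.005]
contact_force: [-1.8, -0.9, -17.3]
opening: 0.0113
grip_force: 44.7
```

```bash
python3 -m pendant '[[[0,0,0,0,0,-1,8],[0,0,0,0,0,-1,8],[0,0,0,0,0,-1,8],[0,0,0,0,0,-1,8],[0,0,0,0,0,-1,8],[0,0,0,0,0,-1,8],[0,0,0,0,0,-1,8],[0,0,0,0,0,-1,8],[0,0,0,0,0,-1,8],[0,0,0,0,0,-1,8],[0,0,0,0,0,-1,8],[0,0,0,0,0,-1,8]]]'
python3 -m pendant '[[[0,0,0,0,0,-1,8],[0,0,0,0,0,-1,8],[0,0,0,0,0,-1,8],[0,0,0,0,0,-0.15,8],[0,0,0,0,0,0,8],[0,0,0,0,0,0,8]]]'
python3 - <<'E'
from h import *
c=snap('top','t2.png',(250,155,400,255),5)
print(R.from_rotvec(get_state()['ee_rot']).as_matrix().round(3))
for a in (60,63,66):
  import math
  h=math.radians(180+a); p=np.array([.476+.119*math.cos(h),.053+.119*math.sin(h),.267]); u=np.array(proj(c,p)); print(a,(u-[250,155])*5)
E
```

```text
time: 6.73
tool_pos: [0.4754, 0.0532, 0.2725]
ee_rot: [-2.835, -1.353, 0.004]
contact_force: [-1.5, -3.2, -17.3]
opening: 0.0114
grip_force: 44.6
time: 7.23
tool_pos: [0.4755, 0.0531, 0.2726]
ee_rot: [-2.673, -1.65, 0.004]
contact_force: [-1.4, -4.2, -20.5]
opening: 0.0113
grip_force: 44.2
[[ 0.448  0.894 -0.002]
 [ 0.894 -0.448 -0.001]
 [-0.002 -0.001 -1.   ]]
60 [705.89379183 225.99314158]
63 [711.84127736 213.30401627]
66 [717.05922243 200.34421209]
```

View pics/t2.png

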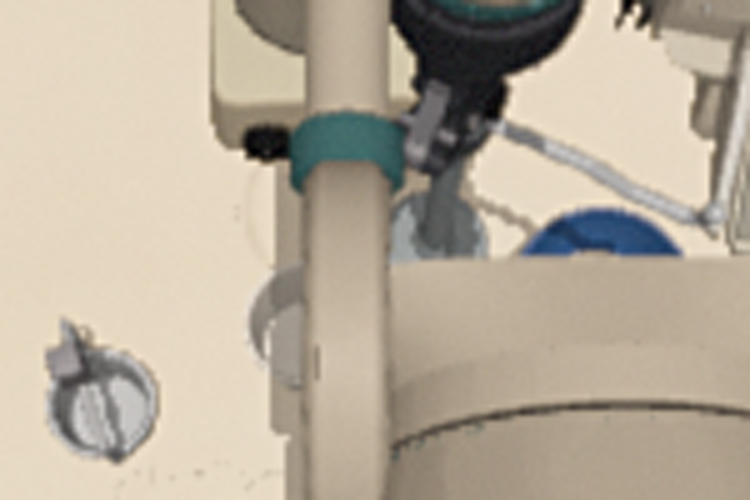

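```bash
python3 -m pendant '[[[0,0,0,0,0,0,35],[0,0,0,0,0,0,45],[0,0,0,0,0,0,60],[0,0,0,0,0,0,60],[0,0,-0.5,0,0,0,60],[0,0,-0.8,0,0,0,60],[0,0,-0.9,0,0,0,70],[0,0,-0.9,0,0,0,85]]]'
python3 - <<'E'
from h import *
# calibration of w1 pose (tool was static): recorded matrix
import numpy as np
c=dict(get_calibration('wrist')); s=get_state()
E=R.from_rotvec(s['ee_rot']).as_matrix(); T=np.array(c['world_from_camera']); X=np.eye(4); X[:3,:3]=E; X[:3,3]=s['tool_pos']
Y=np.eye(4); Y[:3,:3]=R.from_rotvec([-3.141,-.077,.001]).as_matrix(); Y[:3,3]=[.4744,.0537,.3989]
c['world_from_camera']=Y@np.linalg.inv(X)@T; print(np.round(c['world_from_camera'],3))
W=lambda x,y,z: atz(c,170+(x-274+.5)/5-.5,170+(y+.5)/5-.5,z)
a=W(404,93,.109);b=W(487,291,.109);d=b-a
print(a,b,(a+b)/2,np.linalg.norm(d),np.degrees(np.arctan2(d[1],d[0])))
print('block top',W(344,283,.178),'rim',W(515,130,.045))
ct=get_calibration('top'); print(R.from_rotvec(s['ee_rot']).as_matrix().round(3),s['tool_pos'])
for n,p in (('a',a),('b',b)): print((np.array(proj(ct,p))-[250,155])*5)
E
```

```text
time: 7.95
tool_pos: [0.4763, 0.0541, 0.4001]
ee_rot: [2.672, 1.651, 0.005]
contact_force: [1.3, -0.1, 1.1]
opening: 0.0802
grip_force: 0.0
[[ 0.049  0.946  0.32   0.557]
 [-0.999  0.045  0.017  0.057]
 [ 0.002 -0.321  0.947  0.542]
 [ 0.     0.     0.     1.   ]]
[0.41731779 0.24615087 0.109     ] [0.35145527 0.22543372 0.109     ] [0.38438653 0.2357923  0.109     ] 0.06904398023653871 -162.53894850859967
block top [0.38472272 0.23712577 0.178     ] rim [0.38472802 0.23577616 0.045     ]
[[ 0.447  0.894  0.003]
 [ 0.894 -0.447  0.001]
 [ 0.002  0.002 -1.   ]] [0.4763465  0.05414007 0.40012399]
[ 64.03201159 319.21930738]
[104.96138839 447.31994259]
```

```bash
python3 -m pendant '[[[0.608,-0.817,0,0,0,0,85],[0.608,-0.817,0,0,0,0,85],[0.608,-0.817,0,0,0,0,85],[0.608,-0.817,0,0,0,0,85],[0.608,-0.817,0,0,0,0,85],[0,0,0,0,0,-1,85],[0,0,0,0,0,-1,85],[0,0,0,0,0,-1,85],[0,0,0,0,0,-1,85],[0,0,0,0,0,-1,85],[0,0,0,0,0,-1,85],[0,0,0,0,0,-1,85]]]'
python3 -m pendant '[[[0,0,0.8,0,0,-1,85],[0,0,0.8,0,0,-1,85],[0,0,0.8,0,0,-1,85],[0,0,0.8,0,0,-1,85],[0,0,0,0,0,0,85],[0,0,0,0,0,0,85]]]'
python3 - <<'E'
from h import *
c=snap('wrist','w2.png',None,1.25); s=get_state()
E=R.from_rotvec(s['ee_rot']).as_matrix(); print(s['tool_pos'],E.round(3))
print(np.array(proj(c,s['tool_pos']+E@[0,0,.13]))*1.25,np.array(proj(c,[.3845,.236,.178]))*1.25)
E
```

```text
time: 8.95
tool_pos: [0.3848, 0.2363, 0.399]
ee_rot: [2.189, 2.252, 0.007]
contact_force: [-0.8, 0.1, 0.2]
opening: 0.0844
grip_force: 0.0
time: 9.45
tool_pos: [0.3843, 0.2358, 0.2697]
ee_rot: [-1.861, -2.53, 0.0]
contact_force: [0.0, 0.6, 1.2]
opening: 0.085
grip_force: 0.0
[0.38561749 0.23629584 0.27136753] [[-0.298  0.955  0.003]
 [ 0.955  0.298  0.002]
 [ 0.001  0.004 -1.   ]]
[405.23508905 235.41718987] [403.148281   251.04357663]
```

View pics/w2.png

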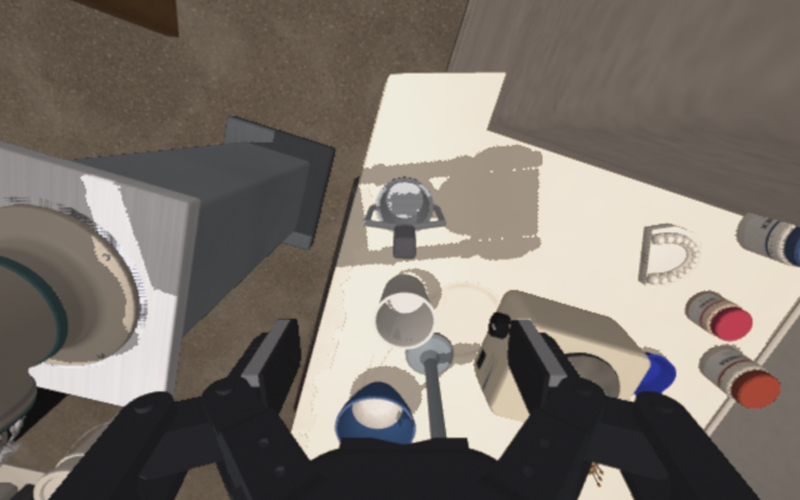

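The block top is at (404,250), on target. The bail corners at (367,220) and (443,219) are level, so the yaw fits. Next I'll descend and grip.

```bash
python3 -m pendant '[[[0,0,0.8,0,0,0,75],[0,0,0.8,0,0,0,65],[0,0,0.85,0,0,0,55],[0,0,0.8,0,0,0,40],[0,0,0,0,0,0,10],[0,0,0,0,0,0,10],[0,0,0,0,0,0,10],[0,0,0,0,0,0,10],[0,0,0,0,0,0,10],[0,0,0,0,0,0,10],[0,0,0,0,0,0,10]]]' 60
python3 -c "
from h import *
s=get_state();print(s['tool_pos'],R.from_rotvec(s['ee_rot']).as_matrix().round(3),s['contact_force'])"
```

```text
time: 10.42
tool_pos: [0.3858, 0.2363, 0.1413]
ee_rot: [1.858, 2.531, 0.006]
contact_force: [-0.4, -0.3, 6.6]
opening: 0.0153
grip_force: 60.7
[0.38584508 0.23625339 0.14126039] [[-0.299  0.954  0.004]
 [ 0.954  0.299  0.002]
 [ 0.     0.004 -1.   ]] [-0.36296294 -0.32159172  6.62047453]
```

```bash
python3 -m pendant '[[[0,0,-0.4,0,0,0,10],[0,0,-0.8,0,0,0,10],[0,0,-1,0,0,0,10],[0,0,-1,0,0,0,10],[0,0,-1,0,0,0,10],[0,0,-1,0,0,0,10],[0,0,-1,0,0,0,10],[0,0,-1,0,0,0,10],[0,0,0,0,0,0,10]]]'
python3 -m pendant '[[[-0.45,-0.124,0,0,0,0,10],[-0.902,-0.247,0,0,0,0,10],[-0.902,-0.247,0,0,0,0,10],[-0.902,-0.247,0,0,0,0,10],[-0.902,-0.247,0,0,0,0,10],[-0.902,-0.247,0,0,0,0,10],[-0.902,-0.247,0,0,0,0,10],[-0.902,-0.247,0,0,0,0,10],[-0.902,-0.247,0,0,0,0,10],[-0.45,-0.124,0,0,0,0,10],[0,0,0,0,0,0,10]]]'
python3 -m pendant '[[[0,0,0,0,0,1,10],[0,0,0,0,0,1,10],[0,0,0,0,0,1,10],[0,0,0,0,0,1,10],[0,0,0,0,0,1,10],[0,0,0,0,0,1,10],[0,0,0,0,0,1,10],[0,0,0,0,0,1,10],[0,0,0,0,0,1,10],[0,0,0,0,0,1,10],[0,0,0,0,0,1,10],[0,0,0,0,0,0,10]]]'
python3 - <<'E'
from h import *
s=get_state();E=R.from_rotvec(s['ee_rot']).as_matrix();print(s['tool_pos'],E.round(3),s['contact_force'])
c=snap('scene','s3.png',(240,140,470,310),3.4)
a=np.array([.476,.053,0])
for n,p in (('tip',(.422,-.053,.267)),('seat',(.4328,-.0315,.25)),('peak',s['tool_pos']+[0,0,.122-.1413])): print(n,(np.array(proj(c,p))-[240,140])*3.4)
E
```

```text
time: 11.17
tool_pos: [0.3868, 0.2366, 0.4358]
ee_rot: [1.854, 2.526, 0.022]
contact_force: [1.5, 0.3, -2.1]
opening: 0.0153
grip_force: 59.7
time: 12.08
tool_pos: [0.3967, -0.1046, 0.4263]
ee_rot: [1.867, 2.527, -0.004]
contact_force: [0.4, 0.0, -1.7]
opening: 0.0152
grip_force: 59.6
time: 13.08
tool_pos: [0.3965, -0.0997, 0.4271]
ee_rot: [-2.672, -1.651, -0.0]
contact_force: [0.9, 1.4, -2.4]
opening: 0.0149
grip_force: 59.7
[ 0.39647718 -0.09972095  0.42706258] [[ 0.447  0.894 -0.   ]
 [ 0.894 -0.447  0.001]
 [ 0.001 -0.001 -1.   ]] [ 0.87931189  1.37515387 -2.44548396]
tip [525.40254691 254.61138636]
seat [492.20974733 248.50184913]
peak [639.51701798 113.47414705]
```

View pics/s3.png

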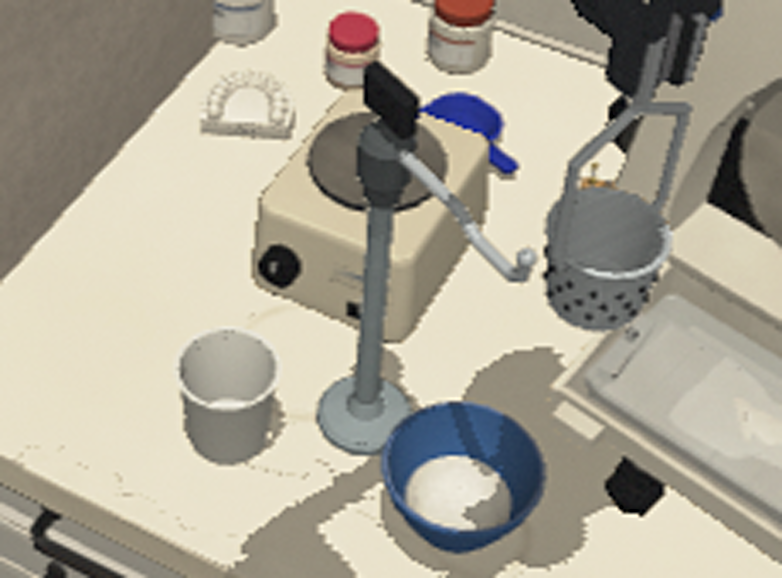

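The basket is upright in the grip and the hook tip is at (525,258), within about 4 px of the prediction. Next I'll lower the basket beside the tip and slide it in.

```bash
python3 -m pendant '[[[0,0,0.5,0,0,0,10],[0,0,0.8,0,0,0,10],[0,0,0.8,0,0,0,10],[0,0,0.35,0,0,0,10],[0,0,0,0,0,0,10],[0,0,0,0,0,0,10]]]'
python3 -m pendant '[[[0.2,0.04,0,0,0,0,10],[0.35,0,0,0,0,0,10],[0.35,0,0,0,0,0,10],[0.35,0,0,0,0,0,10],[0.35,0,0,0,0,0,10],[0.32,0,0,0,0,0,10],[0,0,0,0,0,0,10],[0,0,0,0,0,0,10],[0,0,0,0,0,0,10]]]'
python3 - <<'E'
from h import *
s=get_state();E=R.from_rotvec(s['ee_rot']).as_matrix();print(s['tool_pos'],E.round(3),s['contact_force'])
d=s['tool_pos'][:2]-np.array([.476,.053]); h=np.array([-.453,-.892]); print(d@h, d@[.892,-.453], s['tool_pos'][:2]-np.array([.433,-.0345]))
E
```

```text
time: 13.63
tool_pos: [0.3965, -0.1003, 0.3291]
ee_rot: [-2.67, -1.653, 0.001]
contact_force: [0.9, -0.6, -1.6]
opening: 0.0152
grip_force: 59.6
time: 14.38
tool_pos: [0.433, -0.033, 0.3302]
ee_rot: [2.671, 1.651, 0.001]
contact_force: [-0.2, -0.8, -2.5]
opening: 0.0151
grip_force: 59.7
[ 0.43299362 -0.03303652  0.33019419] [[ 0.447  0.895  0.002]
 [ 0.895 -0.447 -0.001]
 [-0.     0.002 -1.   ]] [-0.22772026 -0.75036639 -2.49881456]
0.09622646249282735 0.00061284896514211 [-6.38166115e-06  1.46348475e-03]
```

```bash
python3 -m pendant '[[[0,0,0.4,0,0,0,10],[0,0,0.4,0,0,0,10],[0,0,0.3,0,0,0,10],[0,0,0.2,0,0,0,10],[0,0,0.1,0,0,0,10],[0,0,0.05,0,0,0,10],[0,0,0,0,0,0,10],[0,0,0,0,0,0,10]]]'
python3 -m pendant '[[[0,0,0.03,0,0,0,10],[0,0,0.03,0,0,0,10],[0,0,0,0,0,0,10],[0,0,0,0,0,0,10],[0,0,0,0,0,0,10]]]'
```

```text
time: 15.05
tool_pos: [0.433, -0.033, 0.2719]
ee_rot: [2.672, 1.651, 0.002]
contact_force: [-0.3, 0.4, -1.6]
opening: 0.0155
grip_force: 59.6
time: 15.47
tool_pos: [0.4331, -0.0329, 0.2698]
ee_rot: [2.671, 1.651, 0.002]
contact_force: [0.5, 0.5, 4.9]
opening: 0.0152
grip_force: 60.6
```

Force rose by about 6 N, so the bail rests on the seat. Releasing now.

```bash
python3 -m pendant '[[[0,0,0,0,0,0,10],[0,0,0,0,0,0,10],[0,0,0,0,0,0,22],[0,0,0,0,0,0,28],[0,0,0,0,0,0,40],[0,0,0,0,0,0,50],[0,0,0,0,0,0,50],[0,0,-0.4,0,0,0,50],[0,0,-0.8,0,0,0,50],[0,0,-0.8,0,0,0,50],[0,0,-0.8,0,0,0,50],[0,0,-0.8,0,0,0,50]]]'
python3 -m pendant '[[[0,0,-0.5,0,0,0,50],[0,0,0,0,0,0,50],[0,0,0,0,0,0,50],[0,0,0,0,0,0,50],[0,0,0,0,0,0,50],[0,0,0,0,0,0,50],[0,0,0,0,0,0,50],[0,0,0,0,0,0,50],[0,0,0,0,0,0,50],[0,0,0,0,0,0,50],[0,0,0,0,0,0,50],[0,0,0,0,0,0,50]]]'
python3 - <<'E'
from h import *
c=snap('scene','s4.png',(240,140,470,310),3.4); a=read_camera('scene')
d=cv2.absdiff(cv2.imread('pics/raw_s4.png'),a)[180:300,320:420]; print((d.max(2)>15).sum())
for n,p in (('seat',(.4328,-.0315,.25)),('basket bottom',(.433,-.033,.128))): print(n,(np.array(proj(c,p))-[240,140])*3.4)
E
```

```text
time: 16.47
tool_pos: [0.4323, -0.0327, 0.4142]
ee_rot: [-2.672, -1.651, 0.0]
contact_force: [1.6, 1.2, -1.6]
opening: 0.0504
grip_force: 0.0
time: 17.47
tool_pos: [0.4326, -0.0328, 0.4329]
ee_rot: [-2.673, -1.651, -0.0]
contact_force: [0.1, -0.1, -0.4]
opening: 0.0496
grip_force: 0.0
28
seat [492.20974733 248.50184913]
basket bottom [472.40775352 391.44505615]
```

View pics/s4.png

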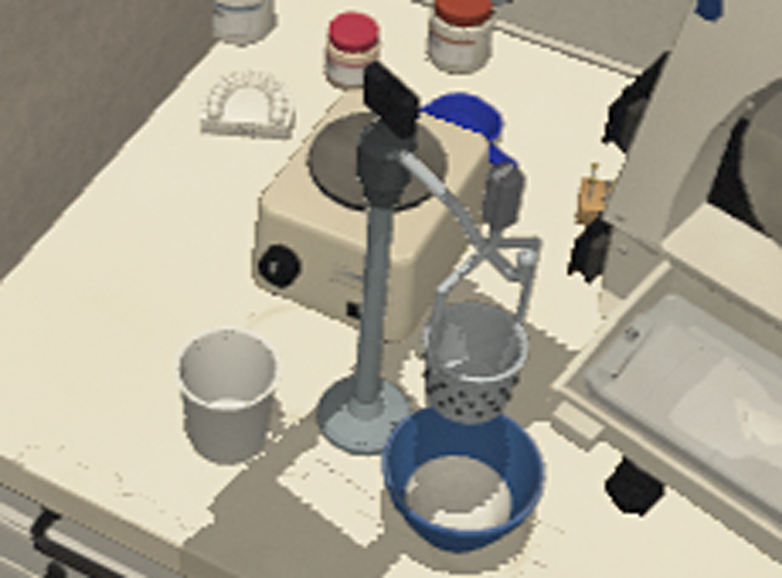

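The basket hangs on the seat with the bail peak near (492,247), above the bowl, and is let go. I'll let any swing die out and check that it is still.

```bash
for i in 1 2; do python3 -m pendant '[[[0,0,0,0,0,0,50],[0,0,0,0,0,0,50],[0,0,0,0,0,0,50],[0,0,0,0,0,0,50],[0,0,0,0,0,0,50],[0,0,0,0,0,0,50],[0,0,0,0,0,0,50],[0,0,0,0,0,0,50],[0,0,0,0,0,0,50],[0,0,0,0,0,0,50],[0,0,0,0,0,0,50],[0,0,0,0,0,0,50]]]' | head -1; done
python3 - <<'E'
from h import *
from plant import finish_job
r=cv2.imread('pics/raw_s4.png'); f=[read_camera('scene') for _ in range(8)]
n=[int((cv2.absdiff(f[i],f[i+1])[180:300,320:420].max(2)>15).sum()) for i in range(7)]
print(n,(cv2.absdiff(r,f[0])[180:300,320:420].max(2)>15).sum())
ph=[cv2.phaseCorrelate(np.float32(cv2.cvtColor(f[0],6)[225:265,362:398]),np.float32(cv2.cvtColor(g,6)[225:265,362:398]))[0] for g in f[1:]]; print(np.round(ph,2).tolist())
if max(n)<40 and np.abs(ph).max()<.7: print(finish_job())
E
```

```text
time: 18.57
time: 19.57
[9, 12, 13, 14, 9, 0, 7] 6
[[0.02, -0.06], [0.03, -0.08], [0.02, -0.05], [0.07, -0.03], [0.09, -0.08], [0.08, -0.09], [0.08, -0.08]]
the job is handed in; nothing more can be done
None
```

I turned the hook over the bowl, hung the basket on it by its bail and let go; in the pictures it hangs upright and practically still above the bowl, with bowl and cup not visibly moved. The job is handed in, but no verdict came back.

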